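Run a staple box along the refill rack and into the third gap

TASK

With your fingertips only, run the staple box that lies on the rack's front ledge along the rail, counting the gaps (full and empty alike) from the end where it lies, and push it into the third gap until it is fully home against the back wall. Then push the raised keeper bar over and down to its stop, across the front of the boxes. Never lift the box, put it in no other gap, and leave the two stored boxes and the tape measure where they are.

Things in the scene. Friction and masses are not known exactly. Their poses are not given: they have to be found in the camera images.
- rack: Plywood refill rack, screwed down. Frame: origin on the bench, midway along the line of the gap mouths; x into the gaps (away from the robot), y left along the row, z up. Deck top z = 12 mm. Six gaps 57 mm wide, centred on y = +160, +96, +32, -32, -96, -160 mm, between 7 mm dividers, 24 mm high above the deck, with round noses at x = 0.
- ledge_mid (a point): Middle of the ledge before the gaps, on the deck (rack x = -46.5, z = 12 mm); axes as the rack. The ledge spans x = -93 to 0, y = -290 to +290 mm, ends open. On its front edge an aluminium rail, x = -106 to -93 mm, 8 mm above the deck. At rack |y| = 208 to 290 mm a rear fence, x = 0 to 6 mm, 20 mm above the deck.
- back_mid (a point): Foot of the back wall's face, mid-row (rack x = 86, z = 12 mm); axes as the rack. The wall is 8 mm thick and 34 mm high above the deck. The end panels, |y| = 188 to 198 mm, rise to 68 mm above the bench round the hinges.
- refill_box: The staple box to stow, red and white card, 50 x 85 x 30 mm (own x, y, z), about 0.2 kg. It lies at one end of the ledge with its 85 mm side (own y) along the rack's x, so it goes in end first, 50 mm wide, and is home with its centre at rack x = 43.5 mm. Origin: centre of its underside.
- keeper (a joint): Keeper bar's angle a, rad: 0 = shut on its stop, across the box fronts; starts raised, leaning back, at 1.8 to 2.06 (2.06 = rear stop). Hinge line at rack x = 65, z = 52 mm, along y. Bar at x = 65 - 75 cos(a - 0.161), z = 52 + 75 sin(a - 0.161) mm. Stiff hinge: the bar stays where left and needs 1 to 2.5 N. A box left sticking out stops it.
- bar_mid (a point): Middle of the keeper bar, on its centre line: round steel bar 8 mm thick (with a thin black sleeve on its middle 90 mm), 405 mm long along the rack's y, an arm at each end to the hinges. Shut, it is at rack x = -9, z = 40 mm, its top 2 mm above the box tops.
- stored_a: Like staple box already stored, home in the leftmost gap; its origin is the centre of its underside.
- stored_b: Like staple box already stored, home in the second gap from the right; its origin is the centre of its underside.
- tape_measure: Yellow tape measure, 38 x 72 x 68 mm, standing on the ledge at the end opposite to the staple box; its origin is the centre of its underside.
There are look-alikes about, which are no part of the job. Of the things that look like the tape_measure, the larger one is meant.

How it is judged:
By the outcome, as a careful person would: the job done as asked, in the order asked, and still so for the second after the job is handed in, with the robot touching nothing.
It also fails if it takes over 64 s, if anything falls off the work surface, if the arm or the gripper's body presses on something with over 40 N, if the wrist force passes 120 N, or if a joint passes its speed limit or range.

ROBOT

A 6-joint arm with a two-finger parallel gripper is mounted at the origin on the work surface; the furniture and walls round the work are solid. World frame = base frame: x ahead of the robot, y to its left, z up, the work surface at z = 0. Lengths are in m, angles in rad, forces in N, time in s.
With the tool pointing down it reaches from about 0.35 to 0.85 m from the base axis. Payload 8.1 kg.
Tool frame: the origin (TCP) lies at the centre of the arm's flange, where the gripper is bolted on; the fingertips stand 186 mm ahead of it and the grasp point (between the pads) lies 167 mm ahead of it; z points along the fingers, y is the line along which they close (so a half turn about z gives the same grasp; the last joint's range is limited). The gripper opens to 93 mm and grips with 3 to 60 N. Pads are 15 mm wide; open, the fingers measure 128 mm over their backs; the gripper's body (75 mm by 188 mm) begins 65 mm behind the grasp point.
Start: joints at [-1.433, 0.13, 1.488, -0, 1.523, -0.085], TCP at [0.133, -0.585, 0.405] pointing down, gripper open.
Joint ranges: [-2.96, 2.96], [-0.89, 2.26], [0.02, 2.5], [-1.34, 4.48], [0, 2.73], [-2.66, 2.66]. Speed limits (rad/s): [2.39, 2.39, 2.79, 3.14, 3.14, 3.14].

INTERFACE

Orientations are given as a rotation vector (axis times angle).
In Python, from plant import read_state, read_camera, camera_params, robot gives the robot as it stands.
- The arm moves only by the tool carry_out, never from a script. Its argument "targets" is a list of rows, each an object of numbers: "hand": the opening in per cent of the stroke, from 0 (shut) to 100 (fully open); "x", "y", "z": the shift along the tool's x, y, z in m; "ax", "ay", "az": the turn, a rotation vector about the tool's x, y, z in rad. In form: [{"hand": .., "x": .., "y": .., "z": .., "ax": .., "ay": .., "az": ..}, ...]. A call has 1 to 8 rows; each row is the pose to reach, as a shift and turn from the pose commanded when the call began, along the tool's axes at that moment; what a row does not reach only later rows make up. A row lasts 1/8 s, in which the tool goes at most 62.5 mm and 10.7 degrees, less where a joint would pass 70% of its speed; a pose out of reach is approached as far as the arm can. A call with a gripper value outside its range is refused whole. The fingers move at their own pace and stop on an object; "newtons" is the grip in N (left out, the last holds). Time passes only in rows, so rows that repeat a pose let the fingers close. It gives the time, the measured TCP pose, the force, the opening and the grip force at its end, in the units of the state.
- read_state(): the state, without advancing time (a new reading comes with each control period).
- read_camera(name): name is "side" or "top" or "wrist"; returns (picture, depth): 420x560x3 uint8, blue, green, red; 420x560 float32, m along the optical axis (not along the pixel's ray), 0 where there is no reading.
- camera_params(name): a dict with "fx", "fy", "cx", "cy" (pixels), "position" and "rotation" of the camera in the world. Camera axes: x right, y up, looking along -z (the intrinsics and any distortion apply to the point x, -y, -z); pixel columns grow to the right and rows downward; lengths in m; the calibration is good to about 2 mm. The wrist camera is an equidistant fisheye: a pixel r from the principal point sees the ray r / f radians off the axis. A picture is of the moment at which its call begins: read the wrist's pose just before it. camera_params takes no time and is no camera call; for the wrist camera it gives the pose at the moment of the call.
- robot.close_job(): hands the job in; it is judged then, once.
The state is a dict: "t": time; "q": joint angles; "dq": joint speeds; "joint_torque": joint torques, N m; "tool_pos": TCP position; "orientation": TCP orientation; "force": force on the tool from outside, world axes, zero at the start; "wrist_torque": the same for the moment, N m; "opening": finger opening in m; "gripper_force": force on a finger pad.
Only numpy, scipy, OpenCV 4.12 (cv2) and the standard library are available. Lean on these libraries where they do the work, as an engineer would, in place of code of your own. Each camera call takes 0.05 s, during which the arm holds its last target. There are 200 camera calls.

## Working session

There is one attempt and no reset: what is moved stays moved. The work goes in short steps, Python scripts to look and compute and a tool call to move; the robot and the scene stay as the last step left them, time stands still between calls to the robot, and variables do not carry over. Pictures are saved under pics/ and viewed, at most 13 in all, crops included, and the job is handed in when it is done.

Besides the shell and the picture viewer there is one more tool, called after "Call:" by a JSON object that holds its "method" and its "body". carry_out: Moves the arm, as the interface text tells. Its arguments: {"type":"object","properties":{"targets":{"type":"array","items":{"type":"object","properties":{"hand":{"type":"number"},"x":{"type":"number"},"y":{"type":"number"},"z":{"type":"number"},"ax":{"type":"number"},"ay":{"type":"number"},"az":{"type":"number"}}}},"newtons":{"type":"number"}},"required":["targets"]}

```bash
mkdir -p pics; ls; python3 - <<'E'
from plant import *
import cv2,numpy as np
s=read_state();print(s)
for n in("top","side"):
    p,d=read_camera(n);cv2.imwrite(f"pics/{n}0.png",p);np.save(f"pics/{n}0.npy",d);print(n,camera_params(n),(d>0).mean())
E
```

```text
pics
{'t': 0.0, 'q': array([-1.43341948e+00,  1.31177840e-01,  1.48929154e+00,  1.45562919e-06,
        1.52300811e+00, -8.53809690e-02]), 'dq': array([ 2.80637152e-05,  4.14785240e-05, -4.41653436e-04, -1.35695929e-04,
       -5.87541525e-04,  2.25701529e-03]), 'joint_torque': array([-1.29787441e-04, -5.59850693e+01, -4.91751945e+01,  7.67676369e-02,
        3.56104178e-02, -1.24010571e-04]), 'tool_pos': array([ 0.13255319, -0.58493551,  0.40367044]), 'orientation': array([-3.12025410e+00, -3.48974626e-01,  7.46353641e-05]), 'force': array([0.04499935, 0.88746084, 0.7576283 ]), 'wrist_torque': array([-0.02021955,  0.03584186, -0.01707365]), 'gripper_force': 0.0, 'opening': 0.09322558832286504}
top {'fx': 408.2923097173132, 'fy': 408.2923097173132, 'cx': 278.24775075031135, 'cy': 209.68230280535957, 'position': array([0.48422816, 0.03424824, 1.14422938]), 'rotation': array([ 0.07402295, -0.05448779, -1.59663085])} 0.9960034013605442
side {'fx': 438.0099421163067, 'fy': 438.0099421163067, 'cx': 276.90413985505506, 'cy': 214.83515847571482, 'position': array([0.14777715, 0.77013477, 1.03548649]), 'rotation': array([ 0.23728647, -0.90907658, -2.50272776])} 0.9958503401360544
```

View pics/top0.png

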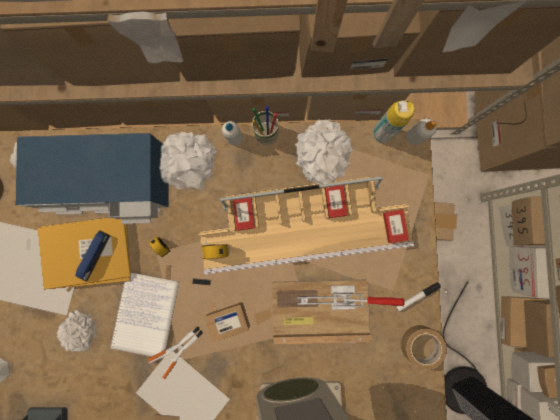

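View pics/side0.png

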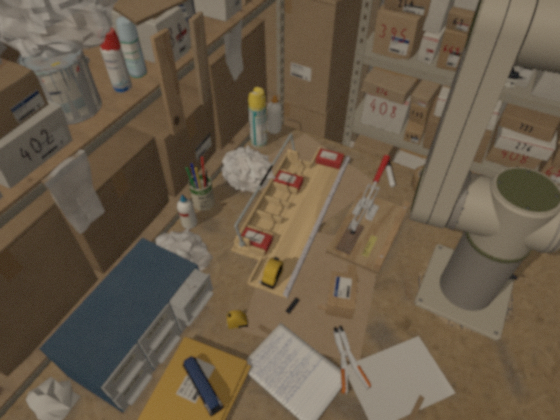

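The box to stow lies at the right (−y) end at about (397,226). The stored boxes are at (243,213) and (336,202), and the tape is at (214,251). Counting from the right, the third gap is the one centred on rack y = −32.

```bash
cat > h.py <<'E'
import numpy as np,cv2
from scipy.spatial.transform import Rotation as R
from plant import *
def ray(P,uv):
    uv=np.atleast_2d(np.asarray(uv,float))
    d=np.c_[(uv[:,0]-P['cx'])/P['fx'],-(uv[:,1]-P['cy'])/P['fy'],-np.ones(len(uv))]
    return R.from_rotvec(P['rotation']).apply(d)
def onz(P,uv,z):
    d=ray(P,uv);p=P['position'];return p+d*((z-p[2])/d[:,2])[:,None]
def proj(P,X):
    c=R.from_rotvec(P['rotation']).inv().apply(np.atleast_2d(X)-P['position'])
    return np.c_[P['cx']-P['fx']*c[:,0]/c[:,2],P['cy']+P['fy']*c[:,1]/c[:,2]]
def red(p):
    h=cv2.cvtColor(p,cv2.COLOR_BGR2HSV)
    return (((h[...,0]<8)|(h[...,0]>172))&(h[...,1]>150)&(h[...,2]>70)).astype(np.uint8)
E
python3 - <<'E'
from h import *
for n in("top","side"):
    p=cv2.imread(f"pics/{n}0.png");d=np.load(f"pics/{n}0.npy");P=camera_params(n)
    m=cv2.morphologyEx(red(p),cv2.MORPH_CLOSE,np.ones((9,9)))
    for c in cv2.findContours(m,0,1)[0]:
        if cv2.contourArea(c)<150: continue
        r=cv2.minAreaRect(c);X=onz(P,[r[0]],.042)[0]
        b=onz(P,cv2.boxPoints(r),.042)
        e=[np.round(1000*np.linalg.norm(b[i]-b[i+1])) for i in(0,1)]
        ang=[np.round(np.degrees(np.arctan2(*(b[i+1]-b[i])[1::-1])),1) for i in(0,1)]
        u,v=map(int,r[0]);z=d[v,u];rr=ray(P,[r[0]])[0]
        print(n,np.round(r[0]),np.round(X,4),e,ang,"depth z",np.round(P['position'][2]+rr[2]*z,3))
p=cv2.imread("pics/top0.png");cv2.imwrite("pics/c.png",cv2.resize(p[165:285,185:425],None,fx=3.3,fy=3.3,interpolation=2))
E
```

```text
top [385. 300.] [ 0.3252 -0.2311  0.042 ] [np.float64(20.0), np.float64(93.0)] [np.float64(-7.0), np.float64(-95.8)] depth z 0.121
top [396. 226.] [ 0.5217 -0.2674  0.042 ] [np.float64(55.0), np.float64(84.0)] [np.float64(-81.2), np.float64(-172.7)] depth z 0.043
top [243. 214.] [0.566  0.1421 0.042 ] [np.float64(50.0), np.float64(83.0)] [np.float64(-84.0), np.float64(-173.6)] depth z 0.042
top [336. 201.] [ 0.5933 -0.1096  0.042 ] [np.float64(51.0), np.float64(82.0)] [np.float64(-82.8), np.float64(-173.6)] depth z 0.042
side [329. 158.] [ 0.516  -0.2576  0.042 ] [np.float64(71.0), np.float64(87.0)] [np.float64(-74.2), np.float64(-172.5)] depth z 0.042
side [109.  42.] [ 1.689  -0.4837  0.042 ] [np.float64(80.0), np.float64(163.0)] [np.float64(-113.0), np.float64(140.7)] depth z 0.448
```

View pics/c.png

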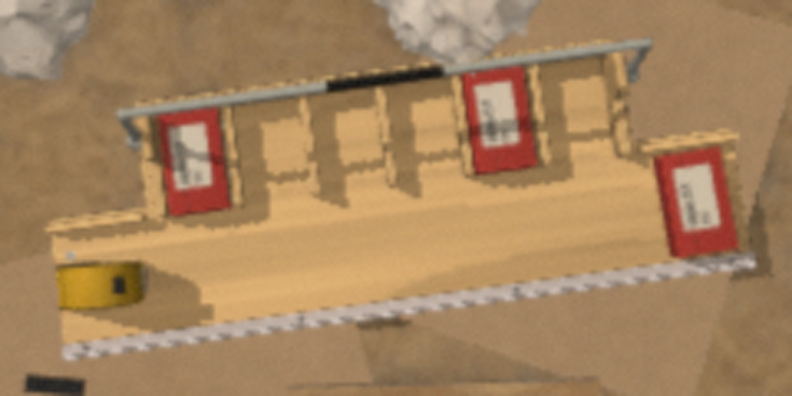

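```bash
cat >> h.py <<'E'
PSI=np.radians(6.2);ORG=np.array([.540,-.0202])
def toW(r):
    c,s=np.cos(PSI),np.sin(PSI);r=np.atleast_2d(np.asarray(r,float))
    return np.c_[r[:,:2]@np.array([[c,s],[-s,c]])+ORG,r[:,2:]]
def toR(w):
    c,s=np.cos(PSI),np.sin(PSI);w=np.atleast_2d(np.asarray(w,float))
    return np.c_[(w[:,:2]-ORG)@np.array([[c,-s],[s,c]]),w[:,2:]]
def plan(*pts,yaw=0,tilt=0):
    "fingertip points in rack frame -> shifts in present tool axes, and turn"
    s=read_state();T=R.from_rotvec(s['orientation'])
    G=R.from_euler('z',PSI+yaw)*R.from_euler('y',tilt)*R.from_rotvec([np.pi,0,0])
    print("t",round(s['t'],2),"tip now (rack)",np.round(toR(s['tool_pos']+T.apply([0,0,.186])),4),"F",np.round(s['force'],1),"open",round(s['opening'],4))
    print("turn",np.round((T.inv()*G).as_rotvec(),4))
    for p in pts:
        print(p,np.round(T.inv().apply(toW(p)[0]-G.apply([0,0,.186])-s['tool_pos']),4))
E
python3 - <<'E'
from h import *
# rail / edge check: overlay of rack features in top view
P=camera_params("top");p=cv2.imread("pics/top0.png")
plan((-.046,-.17,.22),(-.046,-.244,.22))
S=4;x0,y0=190,170
im=cv2.resize(p[170:280,190:420][:, :200*1+30],None,fx=3.4,fy=3.4,interpolation=2)
def L(a,b,c):
    q=(proj(P,toW([a,b]))-[190,170]+.5)*3.4
    cv2.line(im,tuple(map(int,q[0])),tuple(map(int,q[1])),c,1)
for x in(-.106,-.093):L((x,-.29,.02),(x,.29,.02),(255,0,0))
for k in range(7):
    y=-.192+.064*k;L((0,y,.036),(.086,y,.036),(0,255,0))
L((.086,-.19,.046),(.086,.19,.046),(255,0,255))
for a in(1.8,2.06):
    x,z=.065-.075*np.cos(a-.161),.052+.075*np.sin(a-.161);L((x,-.2,z),(x,.2,z),(0,255,255))
cv2.imwrite("pics/ov.png",im)
E
```

```text
t 0.1 tip now (rack) [[-0.4661 -0.5172  0.2178]] F [-0.4  0.4 -0.1] open 0.0934
turn [-0.0017 -0.      0.1145]
(-0.046, -0.17, 0.22) [ 0.457  -0.2972 -0.0017]
(-0.046, -0.244, 0.22) [ 0.4486 -0.2237 -0.0018]
```

View pics/ov.png

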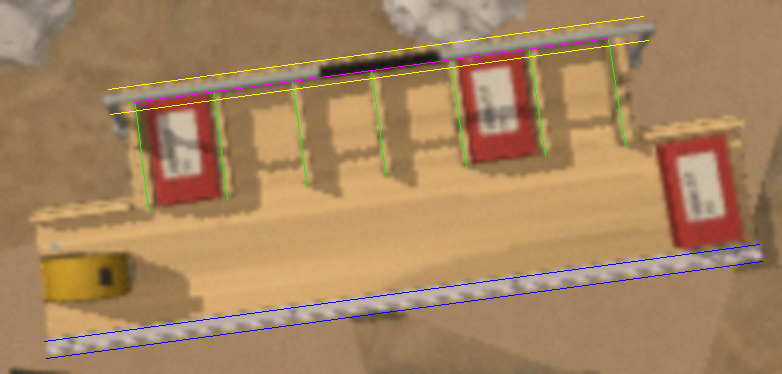

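The overlay agrees in yaw. In y the dividers sit about 4 mm further right than my model, so I'll refine that with the wrist camera.

Call:
{"method": "carry_out", "body": {"targets": [{"hand":100,"x":0.05,"y":-0.033,"z":0,"az":0.02},{"hand":100,"x":0.11,"y":-0.07,"z":0,"az":0.04},{"hand":100,"x":0.17,"y":-0.11,"z":0,"az":0.06},{"hand":100,"x":0.23,"y":-0.15,"z":0,"az":0.08},{"hand":100,"x":0.29,"y":-0.19,"z":0,"az":0.1},{"hand":100,"x":0.35,"y":-0.23,"z":0,"az":0.1145},{"hand":100,"x":0.41,"y":-0.265,"z":0,"az":0.1145},{"hand":100,"x":0.457,"y":-0.297,"z":0,"az":0.1145}]}}

```text
schema error: expected keys hand, x, y, z, ax, ay, az
```

Call:
{"method": "carry_out", "body": {"targets": [{"hand":100,"x":0},{"hand":100,"x":0}]}}

```text
schema error: expected keys hand, x, y, z, ax, ay, az
```

```bash
python3 - <<'E'
from h import *
plan((-.046,-.17,.22),(-.046,-.244,.022))
P=camera_params("wrist");p,d=read_camera("wrist");print(P)
cv2.imwrite("pics/w1.png",p);np.save("pics/w1.npy",d);np.save("pics/w1P.npy",P,allow_pickle=True)
E
```

```text
t 0.1 tip now (rack) [[-0.4661 -0.5172  0.2178]] F [-0.4  0.4 -0.1] open 0.0934
turn [-0.0017 -0.      0.1145]
(-0.046, -0.17, 0.22) [ 0.457  -0.2972 -0.0017]
(-0.046, -0.244, 0.022) [ 0.4485 -0.2233  0.1962]
{'fx': 325.19226210127806, 'fy': 325.19226210127806, 'cx': 283.7990872348967, 'cy': 210.38159298440533, 'position': array([ 0.21336608, -0.56787359,  0.38484962]), 'rotation': array([-0.25303376,  0.20657229, -1.33685673])}
```

View pics/w1.png

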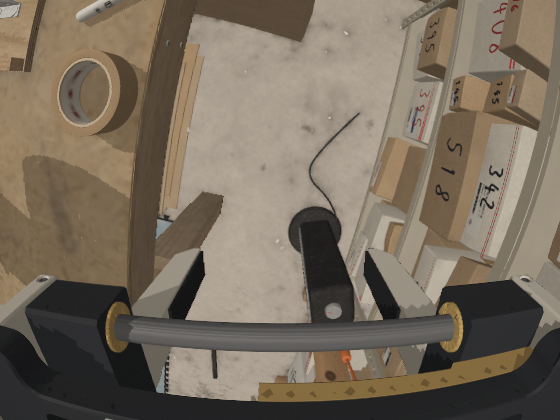

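The move was refused because rows need every key. The wrist view (from the start pose) only shows floor and shelves. Moving now with full rows.

Call:
{"method": "carry_out", "body": {"targets": [{"hand":100,"x":0.05,"y":-0.033,"z":0,"ax":0,"ay":0,"az":0.02},{"hand":100,"x":0.1,"y":-0.067,"z":0,"ax":0,"ay":0,"az":0.05},{"hand":100,"x":0.155,"y":-0.1,"z":0,"ax":0,"ay":0,"az":0.08},{"hand":100,"x":0.21,"y":-0.135,"z":0,"ax":0,"ay":0,"az":0.1},{"hand":100,"x":0.26,"y":-0.17,"z":0,"ax":0,"ay":0,"az":0.1145},{"hand":100,"x":0.31,"y":-0.2,"z":0,"ax":0,"ay":0,"az":0.1145},{"hand":100,"x":0.36,"y":-0.235,"z":0,"ax":0,"ay":0,"az":0.1145},{"hand":100,"x":0.4,"y":-0.26,"z":0,"ax":0,"ay":0,"az":0.1145}]}}

```text
t: 1.15
tool_pos: [0.4664, -0.2411, 0.4046]
orientation: [-3.137, -0.172, 0.0]
force: [-0.4, -0.8, 0.3]
opening: 0.0927
gripper_force: 0.0
```

Call:
{"method": "carry_out", "body": {"targets": [{"hand":100,"x":0.02,"y":-0.04,"z":0,"ax":0,"ay":0,"az":0},{"hand":100,"x":0.04,"y":-0.08,"z":0,"ax":0,"ay":0,"az":0},{"hand":100,"x":0.04,"y":-0.08,"z":0,"ax":0,"ay":0,"az":0},{"hand":100,"x":0.04,"y":-0.08,"z":0,"ax":0,"ay":0,"az":0}]}}

```text
t: 1.65
tool_pos: [0.4962, -0.1595, 0.4045]
orientation: [3.137, 0.171, -0.001]
force: [-1.1, -0.0, 0.0]
opening: 0.0927
gripper_force: 0.0
```

```bash
python3 - <<'E'
from h import *
plan((-.046,-.17,.22),(-.046,-.244,.022))
P=camera_params("wrist");p,d=read_camera("wrist")
cv2.imwrite("pics/w2.png",p);np.save("pics/w2.npy",d);np.save("pics/w2P.npy",P,allow_pickle=True)
E
```

```text
t 1.65 tip now (rack) [[-0.0587 -0.1339  0.2185]] F [-1.1 -0.   0. ] open 0.0927
turn [0.0003 0.0006 0.0007]
(-0.046, -0.17, 0.22) [ 0.0125  0.0362 -0.0015]
(-0.046, -0.244, 0.022) [0.0126 0.1102 0.1965]
```

View pics/w2.png

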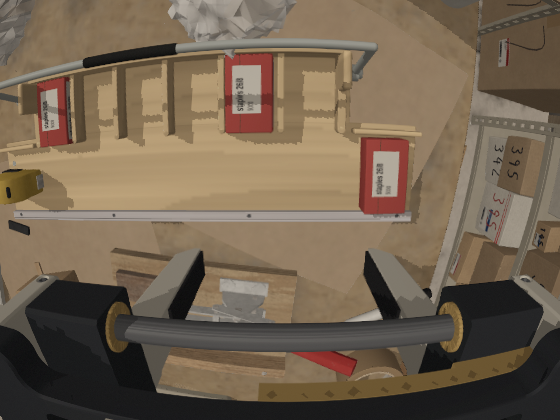

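The wrist view shows everything: the box at (383,175), stored_b at (248,93), divider noses at about (118,137), (168,135), (279,131), and the rail from (15,215) to (410,216). I'll cast these to planes.

```bash
cat >> h.py <<'E'
def wz(P,uv,z):
    uv=np.atleast_2d(np.asarray(uv,float));a=(uv-[P['cx'],P['cy']])/P['fx'];r=np.linalg.norm(a,axis=1)
    k=np.sin(r)/r;d=R.from_rotvec(P['rotation']).apply(np.c_[a[:,0]*k,-a[:,1]*k,-np.cos(r)])
    return P['position']+d*((z-P['position'][2])/d[:,2])[:,None]
E
python3 - <<'E'
from h import *
P=np.load("pics/w2P.npy",allow_pickle=True).item();p=cv2.imread("pics/w2.png")
f=lambda uv,z:print(uv,np.round(1000*toR(wz(P,uv,z))[:,:2],1).tolist())
print("rail front");f([(50,219),(250,220),(405,220)],.02)
print("noses");f([(118,137),(168,136),(279,131)],.036)
print("rail back");f([(50,212),(250,212),(405,212)],.02)
print("rail ends");f([(15,215),(410,217)],.02)
g=cv2.cvtColor(p,cv2.COLOR_BGR2GRAY)
print("row 118",p[112,105:290].sum(1)[:].tolist())
m=red(p)
m=cv2.morphologyEx(m,cv2.MORPH_CLOSE,np.ones((9,9)))
for c in cv2.findContours(m,0,1)[0]:
    if 1200<cv2.contourArea(c):
        q=cv2.approxPolyDP(cv2.convexHull(c),3,True)[:,0]
        print("box");f(q.tolist(),.042)
E
```

```text
rail front
[(50, 219), (250, 220), (405, 220)] [[-103.7, 204.5], [-102.4, -94.3], [-102.7, -285.8]]
noses
[(118, 137), (168, 136), (279, 131)] [[4.4, 59.1], [1.5, -5.6], [3.4, -129.5]]
rail back
[(50, 212), (250, 212), (405, 212)] [[-93.0, 201.7], [-92.3, -94.6], [-92.3, -284.5]]
rail ends
[(15, 215), (410, 217)] [[-98.2, 284.4], [-98.8, -292.2]]
row 118 [435, 433, 434, 437, 436, 438, 436, 438, 322, 325, 323, 326, 301, 212, 220, 219, 216, 219, 210, 195, 185, 255, 327, 330, 327, 327, 327, 328, 330, 329, 330, 327, 326, 329, 327, 328, 328, 412, 440, 440, 438, 440, 441, 442, 442, 440, 441, 442, 444, 443, 442, 444, 444, 445, 445, 447, 440, 403, 434, 433, 437, 434, 389, 241, 223, 220, 223, 208, 194, 261, 326, 336, 337, 336, 338, 336, 336, 337, 337, 339, 339, 339, 340, 339, 341, 341, 339, 338, 341, 341, 342, 338, 393, 408, 402, 341, 341, 352, 375, 354, 340, 342, 342, 339, 342, 340, 341, 340, 341, 341, 339, 339, 336, 411, 441, 441, 437, 436, 426, 238, 241, 268, 267, 266, 265, 267, 265, 439, 502, 504, 504, 505, 505, 504, 505, 506, 505, 505, 504, 505, 504, 506, 504, 507, 506, 507, 507, 505, 505, 505, 505, 505, 507, 506, 502, 505, 288, 254, 254, 251, 250, 251, 250, 249, 252, 246, 216, 173, 243, 325, 342, 341, 385, 433, 442, 441, 438, 436, 385, 345, 337, 340, 338, 338, 339]
box
[[406, 140], [403, 211], [364, 212], [359, 206], [361, 138]] [[-2.0, -269.2], [-84.0, -272.9], [-85.3, -225.4], [-78.2, -219.0], [-2.2, -217.2]]
box
[[67, 77], [72, 142], [41, 146], [37, 84]] [[85.6, 127.9], [4.1, 124.8], [3.8, 180.2], [85.7, 181.0]]
box
[[271, 54], [271, 131], [227, 132], [225, 56]] [[85.8, -121.4], [3.8, -121.2], [3.5, -74.5], [85.3, -73.2]]
```

```bash
python3 - <<'E'
from h import *
P=np.load("pics/w2P.npy",allow_pickle=True).item();p=cv2.imread("pics/w2.png")
for u in(164.5,220.5,279.5): print(u,np.round(1000*toR(wz(P,(u,112),.036))[0,:2],1))
for u in (15,410): print(np.round(1000*toR(wz(P,(u,215),.02))[0,:2],1))
# bar: black sleeve & bar lines, side+top depth
for n in("top",):
    P=camera_params(n);d=np.load("pics/top0.npy")
    for u,v in((300,189),(290,190),(360,182),(240,195)):
        w=P['position']+ray(P,[(u,v)])[0]*d[v-1:v+2,u-1:u+2].min();print("bar",np.round(1000*toR(w)[0],1))
E
sed -i 's/ORG=np.array(\[.540,-.0202\])/ORG=np.array([.541,-.0232])/' h.py
python3 - <<'E'
from h import *
plan((-.044,-.244,.10),(-.044,-.244,.03))
E
```

```text
164.5 [28.7 -2.6]
220.5 [ 25.1 -66.8]
279.5 [  23.8 -130. ]
[-98.2 284.4]
[ -96.2 -291.9]
bar [ 77.9   1.9 132.9]
bar [ 78.9  26.9 132. ]
bar [  75.2 -148.9  131.4]
bar [ 83.7 152.6 129.7]
t 1.7 tip now (rack) [[-0.0595 -0.1312  0.2186]] F [ 1.1 -0.1 -0.1] open 0.0927
turn [ 0.0002  0.0005 -0.0003]
(-0.044, -0.244, 0.1) [0.0155 0.1128 0.1186]
(-0.044, -0.244, 0.03) [0.0155 0.1128 0.1886]
```

Call:
{"method": "carry_out", "body": {"targets": [{"hand":100,"x":0.008,"y":0.05,"z":0.02,"ax":0,"ay":0,"az":0},{"hand":100,"x":0.0155,"y":0.1,"z":0.06,"ax":0,"ay":0,"az":0},{"hand":100,"x":0.0155,"y":0.111,"z":0.1,"ax":0,"ay":0,"az":0},{"hand":100,"x":0.0155,"y":0.111,"z":0.118,"ax":0,"ay":0,"az":0},{"hand":100,"x":0.0155,"y":0.111,"z":0.118,"ax":0,"ay":0,"az":0},{"hand":100,"x":0.0155,"y":0.111,"z":0.118,"ax":0,"ay":0,"az":0}]}}

```text
t: 2.45
tool_pos: [0.5243, -0.2679, 0.2888]
orientation: [3.135, 0.171, 0.004]
force: [-0.1, 0.1, -0.2]
opening: 0.0928
gripper_force: 0.0
```

```bash
python3 - <<'E'
from h import *
plan((-.044,-.242,.026))
P=camera_params("wrist");p,d=read_camera("wrist")
cv2.imwrite("pics/w3.png",p)
m=cv2.morphologyEx(red(p),cv2.MORPH_CLOSE,np.ones((9,9)))
for c in cv2.findContours(m,0,1)[0]:
    if 1200<cv2.contourArea(c):
        q=cv2.approxPolyDP(cv2.convexHull(c),4,True)[:,0]
        print("box",q.tolist(),np.round(1000*toR(wz(P,q,.042))[:,:2],1).tolist())
E
```

```text
t 2.45 tip now (rack) [[-0.0426 -0.2418  0.1028]] F [-0.1  0.1 -0.2] open 0.0928
turn [ 0.0016 -0.0022  0.0005]
(-0.044, -0.242, 0.026) [-0.0011  0.0004  0.0768]
box [[316, 167], [318, 276], [259, 277], [256, 169]] [[1.3, -265.7], [-85.8, -270.1], [-86.6, -223.0], [-0.1, -223.0]]
box [[127, 64], [131, 165], [75, 171], [69, 73], [110, 62]] [[82.6, -126.5], [5.3, -126.2], [3.0, -70.7], [84.1, -70.8], [86.4, -111.4]]
```

View pics/w3.png

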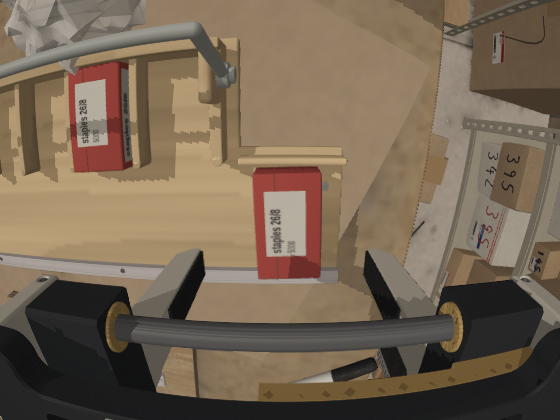

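The box at (287,222) lies nearly square between the fingers, which are at (190,290) and (380,290). Its centre is at about rack (−43, −245). Descending around it.

Call:
{"method": "carry_out", "body": {"targets": [{"hand":100,"x":-0.001,"y":0.003,"z":0.03,"ax":0.0016,"ay":-0.0022,"az":0},{"hand":100,"x":-0.001,"y":0.003,"z":0.055,"ax":0.0016,"ay":-0.0022,"az":0},{"hand":90,"x":-0.001,"y":0.003,"z":0.077,"ax":0.0016,"ay":-0.0022,"az":0},{"hand":66,"x":-0.001,"y":0.003,"z":0.077,"ax":0.0016,"ay":-0.0022,"az":0},{"hand":66,"x":-0.001,"y":0.003,"z":0.077,"ax":0.0016,"ay":-0.0022,"az":0},{"hand":66,"x":-0.001,"y":0.003,"z":0.077,"ax":0.0016,"ay":-0.0022,"az":0},{"hand":66,"x":-0.001,"y":0.003,"z":0.077,"ax":0.0016,"ay":-0.0022,"az":0}]}}

```text
t: 3.38
tool_pos: [0.5235, -0.2714, 0.2109]
orientation: [-3.137, -0.17, 0.001]
force: [1.4, 0.1, 0.7]
opening: 0.0617
gripper_force: 0.0
```

```bash
python3 - <<'E'
from h import *
plan((-.046,-.242,.026))
E
```

```text
t 3.38 tip now (rack) [[-0.0443 -0.2447  0.0249]] F [1.4 0.1 0.7] open 0.0617
turn [-0.0004  0.0008  0.0001]
(-0.046, -0.242, 0.026) [-0.0018 -0.0028 -0.0011]
```

Call:
{"method": "carry_out", "body": {"targets": [{"hand":66,"x":-0.001,"y":-0.005,"z":-0.001,"ax":0,"ay":0,"az":0},{"hand":66,"x":-0.002,"y":-0.011,"z":-0.001,"ax":0,"ay":0,"az":0},{"hand":66,"x":-0.003,"y":-0.018,"z":-0.001,"ax":0,"ay":0,"az":0},{"hand":66,"x":-0.004,"y":-0.026,"z":-0.001,"ax":0,"ay":0,"az":0},{"hand":66,"x":-0.004,"y":-0.036,"z":-0.001,"ax":0,"ay":0,"az":0},{"hand":66,"x":-0.004,"y":-0.046,"z":-0.001,"ax":0,"ay":0,"az":0},{"hand":66,"x":-0.004,"y":-0.054,"z":-0.001,"ax":0,"ay":0,"az":0},{"hand":66,"x":-0.004,"y":-0.06,"z":-0.001,"ax":0,"ay":0,"az":0}]}}

```text
t: 4.38
tool_pos: [0.5126, -0.2112, 0.2108]
orientation: [-3.135, -0.17, 0.004]
force: [0.3, -1.4, 1.3]
opening: 0.0614
gripper_force: 1.0
```

```bash
cat >> h.py <<'E'
def boxes(n="top"):
    P=camera_params(n);p,_=read_camera(n)
    m=cv2.morphologyEx(red(p),cv2.MORPH_CLOSE,np.ones((9,9)))
    for c in cv2.findContours(m,0,1)[0]:
        if (150 if n=="top" else 900)<cv2.contourArea(c):
            q=cv2.boxPoints(cv2.minAreaRect(c));w=toR((wz if n=="wrist" else onz)(P,q,.042))[:,:2]
            print(n,"box mid",np.round(1000*w.mean(0),1),np.round(1000*w).tolist())
    return p
E
python3 - <<'E'
from h import *
plan((-.048,-.026,.026))
boxes();boxes("wrist")
E
```

```text
t 4.38 tip now (rack) [[-0.049  -0.1835  0.0248]] F [ 0.3 -1.4  1.3] open 0.0614
turn [-0.0018  0.0024  0.0004]
(-0.048, -0.026, 0.026) [ 0.0006 -0.1579 -0.001 ]
top box mid [ 43.  161.4] [[85.0, 186.0], [85.0, 137.0], [1.0, 137.0], [2.0, 186.0]]
top box mid [ 42.6 -91.6] [[84.0, -66.0], [84.0, -117.0], [2.0, -117.0], [1.0, -66.0]]
wrist box mid [ -39.7 -190.2] [[1.0, -166.0], [1.0, -214.0], [-80.0, -220.0], [-80.0, -162.0]]
wrist box mid [ 46.3 -96.6] [[96.0, -68.0], [85.0, -127.0], [2.0, -126.0], [2.0, -66.0]]
```

Call:
{"method": "carry_out", "body": {"targets": [{"hand":48,"x":0,"y":0,"z":0,"ax":0,"ay":0,"az":0},{"hand":48,"x":0,"y":0,"z":0,"ax":0,"ay":0,"az":0},{"hand":48,"x":0,"y":0,"z":0,"ax":0,"ay":0,"az":0},{"hand":48,"x":-0.002,"y":0,"z":0,"ax":0,"ay":0,"az":0},{"hand":48,"x":-0.004,"y":0,"z":0,"ax":0,"ay":0,"az":0},{"hand":48,"x":-0.005,"y":0,"z":0,"ax":0,"ay":0,"az":0},{"hand":58,"x":-0.005,"y":0,"z":0,"ax":0,"ay":0,"az":0},{"hand":58,"x":-0.005,"y":0,"z":0,"ax":0,"ay":0,"az":0}], "newtons": 3}}

```text
t: 5.48
tool_pos: [0.5074, -0.2126, 0.2107]
orientation: [-3.136, -0.17, 0.005]
force: [-0.6, -0.2, -0.6]
opening: 0.0537
gripper_force: 0.0
```

```bash
python3 - <<'E'
from h import *
plan((-.052,-.030,.026))
boxes("wrist")
E
```

```text
t 5.47 tip now (rack) [[-0.0545 -0.1843  0.0247]] F [-0.6 -0.2 -0.6] open 0.0537
turn [-0.0016  0.0031  0.    ]
(-0.052, -0.03, 0.026) [ 0.0019 -0.1546 -0.001 ]
wrist box mid [ -43.4 -185.2] [[-1.0, -161.0], [-1.0, -209.0], [-85.0, -214.0], [-85.0, -156.0]]
wrist box mid [ 47.6 -96.4] [[100.0, -67.0], [87.0, -126.0], [1.0, -126.0], [2.0, -66.0]]
```

Call:
{"method": "carry_out", "body": {"targets": [{"hand":58,"x":0.009,"y":0,"z":-0.001,"ax":0,"ay":0,"az":0},{"hand":58,"x":0.009,"y":-0.008,"z":-0.001,"ax":0,"ay":0,"az":0},{"hand":58,"x":0.008,"y":-0.02,"z":-0.001,"ax":0,"ay":0,"az":0},{"hand":58,"x":0.008,"y":-0.035,"z":-0.001,"ax":0,"ay":0,"az":0},{"hand":58,"x":0.008,"y":-0.05,"z":-0.001,"ax":0,"ay":0,"az":0},{"hand":58,"x":0.007,"y":-0.065,"z":-0.001,"ax":0,"ay":0,"az":0},{"hand":58,"x":0.007,"y":-0.075,"z":-0.001,"ax":0,"ay":0,"az":0},{"hand":58,"x":0.007,"y":-0.08,"z":-0.001,"ax":0,"ay":0,"az":0}]}}

```text
t: 6.52
tool_pos: [0.5057, -0.1313, 0.2118]
orientation: [-3.135, -0.171, 0.005]
force: [1.1, -1.5, 0.1]
opening: 0.0541
gripper_force: 0.9
```

```bash
python3 - <<'E'
from h import *
plan((-.049,-.030,.026))
boxes("wrist")
E
```

```text
t 6.53 tip now (rack) [[-0.0473 -0.1033  0.0258]] F [ 1.1 -1.5  0.1] open 0.0541
turn [-0.002   0.0029  0.0008]
(-0.049, -0.03, 0.026) [-0.0022 -0.0736 -0.0001]
wrist box mid [  3.3 -99.1] [[86.0, -62.0], [91.0, -119.0], [-77.0, -143.0], [-87.0, -72.0]]
```

Call:
{"method": "carry_out", "body": {"targets": [{"hand":58,"x":0,"y":-0.01,"z":0,"ax":0,"ay":0,"az":0},{"hand":58,"x":0,"y":-0.022,"z":0,"ax":0,"ay":0,"az":0},{"hand":58,"x":0,"y":-0.036,"z":0,"ax":0,"ay":0,"az":0},{"hand":58,"x":0,"y":-0.05,"z":0,"ax":0,"ay":0,"az":0},{"hand":58,"x":0,"y":-0.061,"z":0,"ax":0,"ay":0,"az":0},{"hand":58,"x":0,"y":-0.069,"z":0,"ax":0,"ay":0,"az":0},{"hand":58,"x":0,"y":-0.073,"z":0,"ax":0,"ay":0,"az":0},{"hand":58,"x":0,"y":-0.073,"z":0,"ax":0,"ay":0,"az":0}]}}

```text
t: 7.58
tool_pos: [0.4982, -0.0594, 0.2122]
orientation: [-3.135, -0.17, 0.003]
force: [0.1, -0.6, -0.2]
opening: 0.0537
gripper_force: 0.0
```

```bash
python3 - <<'E'
from h import *
plan((-.049,-.032,.026))
cv2.imwrite("pics/w4.png",boxes("wrist"))
E
```

```text
t 7.58 tip now (rack) [[-0.0469 -0.031   0.0262]] F [ 0.1 -0.6 -0.2] open 0.0537
turn [-0.0017  0.0021  0.0004]
(-0.049, -0.032, 0.026) [-0.0025  0.0007  0.0002]
wrist box mid [-39.5 -33.5] [[-0.0, -10.0], [-0.0, -57.0], [-79.0, -62.0], [-79.0, -5.0]]
wrist box mid [ 43.1 135.1] [[87.0, 142.0], [82.0, 118.0], [2.0, 127.0], [2.0, 153.0]]
wrist box mid [ 46.1 -94.4] [[2.0, -67.0], [86.0, -67.0], [94.0, -121.0], [2.0, -122.0]]
```

View pics/w4.png

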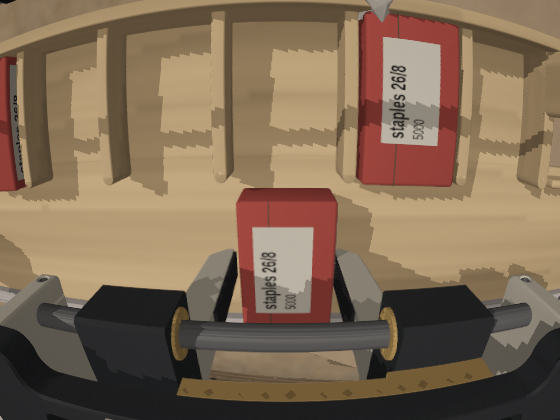

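The box is square in front of the third gap: box edges at 238 and 336, gap edges at about 229 and 341. Next I release, hop behind it, close the fingers and push in.

Call:
{"method": "carry_out", "body": {"targets": [{"hand":72,"x":0,"y":0,"z":0,"ax":0,"ay":0,"az":0},{"hand":72,"x":0,"y":0,"z":0,"ax":0,"ay":0,"az":0},{"hand":72,"x":0,"y":0,"z":-0.025,"ax":0,"ay":0,"az":0},{"hand":40,"x":0,"y":0,"z":-0.06,"ax":0,"ay":0,"az":0},{"hand":0,"x":-0.03,"y":0,"z":-0.06,"ax":0,"ay":0,"az":0},{"hand":0,"x":-0.06,"y":0,"z":-0.06,"ax":0,"ay":0,"az":0},{"hand":0,"x":-0.06,"y":0,"z":-0.05,"ax":0,"ay":0,"az":0},{"hand":0,"x":-0.06,"y":0,"z":-0.05,"ax":0,"ay":0,"az":0}]}}

```text
t: 8.62
tool_pos: [0.4385, -0.0662, 0.2615]
orientation: [-3.135, -0.169, 0.005]
force: [0.5, -0.2, -0.4]
opening: 0.0217
gripper_force: 0.0
```

```bash
python3 - <<'E'
from h import *
plan((-.104,-.032,.0275),(-.009,-.032,.0275))
boxes("wrist")
E
```

```text
t 8.62 tip now (rack) [[-0.1071 -0.0313  0.0755]] F [ 0.5 -0.2 -0.4] open 0.0217
turn [-0.002   0.0029 -0.0004]
(-0.104, -0.032, 0.0275) [0.0027 0.0004 0.048 ]
(-0.009, -0.032, 0.0275) [0.0977 0.0004 0.0477]
wrist box mid [-48.5 -33.3] [[-7.0, -9.0], [-7.0, -58.0], [-90.0, -60.0], [-90.0, -7.0]]
wrist box mid [ 25.3 -92.9] [[48.0, -66.0], [56.0, -120.0], [1.0, -119.0], [-3.0, -66.0]]
wrist box mid [ 40.7 154.6] [[93.0, 195.0], [73.0, 123.0], [-6.0, 116.0], [2.0, 184.0]]
```

Call:
{"method": "carry_out", "body": {"targets": [{"hand":0,"x":0,"y":0.001,"z":0.02,"ax":0,"ay":0,"az":0},{"hand":0,"x":0,"y":0.001,"z":0.048,"ax":0,"ay":0,"az":0},{"hand":0,"x":0,"y":0.001,"z":0.048,"ax":0,"ay":0,"az":0},{"hand":0,"x":0.008,"y":0.001,"z":0.048,"ax":0,"ay":0,"az":0},{"hand":0,"x":0.016,"y":0.001,"z":0.048,"ax":0,"ay":0,"az":0},{"hand":0,"x":0.024,"y":0.001,"z":0.048,"ax":0,"ay":0,"az":0},{"hand":0,"x":0.03,"y":0.001,"z":0.048,"ax":0,"ay":0,"az":0},{"hand":0,"x":0.034,"y":0.001,"z":0.048,"ax":0,"ay":0,"az":0}]}}

```text
t: 9.68
tool_pos: [0.4728, -0.0634, 0.2143]
orientation: [-3.136, -0.17, 0.004]
force: [-3.0, -0.3, 1.1]
opening: 0.0004
gripper_force: 1.2
```

```bash
python3 - <<'E'
from h import *
plan((-.009,-.032,.0275))
cv2.imwrite("pics/w5.png",boxes("wrist"))
E
```

```text
t 9.68 tip now (rack) [[-0.0725 -0.0323  0.0283]] F [-3.  -0.3  1.1] open 0.0004
turn [-0.0015  0.0022  0.0002]
(-0.009, -0.032, 0.0275) [ 0.0631 -0.0005  0.0007]
wrist box mid [-21.7 -33.7] [[21.0, -9.0], [21.0, -58.0], [-64.0, -61.0], [-64.0, -6.0]]
wrist box mid [ 43.2 135.8] [[89.0, 146.0], [82.0, 124.0], [-0.0, 126.0], [2.0, 148.0]]
wrist box mid [ 36.2 -93.8] [[-0.0, -67.0], [67.0, -67.0], [76.0, -121.0], [2.0, -120.0]]
```

View pics/w5.png

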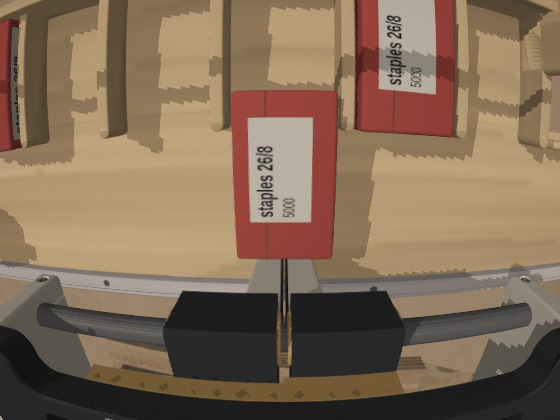

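The box front end has entered the third gap squarely, at (285,95) between the dividers at 220 and 347. Pushing on.

Call:
{"method": "carry_out", "body": {"targets": [{"hand":0,"x":0.008,"y":0,"z":0,"ax":0,"ay":0,"az":0},{"hand":0,"x":0.016,"y":0,"z":0,"ax":0,"ay":0,"az":0},{"hand":0,"x":0.025,"y":0,"z":0,"ax":0,"ay":0,"az":0},{"hand":0,"x":0.034,"y":0,"z":0,"ax":0,"ay":0,"az":0},{"hand":0,"x":0.042,"y":0,"z":0,"ax":0,"ay":0,"az":0},{"hand":0,"x":0.049,"y":0,"z":0,"ax":0,"ay":0,"az":0},{"hand":0,"x":0.055,"y":0,"z":0,"ax":0,"ay":0,"az":0},{"hand":0,"x":0.058,"y":0,"z":0,"ax":0,"ay":0,"az":0}]}}

```text
t: 10.72
tool_pos: [0.5303, -0.0571, 0.214]
orientation: [-3.136, -0.17, 0.004]
force: [-2.1, -1.2, 1.0]
opening: 0.0005
gripper_force: 1.2
```

Call:
{"method": "carry_out", "body": {"targets": [{"hand":0,"x":0.002,"y":0,"z":0,"ax":0,"ay":0,"az":0},{"hand":0,"x":0.004,"y":0,"z":0,"ax":0,"ay":0,"az":0}]}}

```text
t: 10.98
tool_pos: [0.534, -0.0567, 0.2141]
orientation: [-3.136, -0.17, 0.004]
force: [-2.4, -0.1, 2.3]
opening: 0.0005
gripper_force: 1.2
```

Call:
{"method": "carry_out", "body": {"targets": [{"hand":0,"x":0.0015,"y":0,"z":0,"ax":0,"ay":0,"az":0},{"hand":0,"x":0.003,"y":0,"z":0,"ax":0,"ay":0,"az":0}]}}

```text
t: 11.22
tool_pos: [0.537, -0.0564, 0.2141]
orientation: [-3.136, -0.17, 0.004]
force: [-1.7, -0.9, 2.5]
opening: 0.0002
gripper_force: 1.3
```

```bash
python3 - <<'E'
from h import *
plan((-.009,-.032,.0275))
boxes("wrist");boxes("top")
E
```

```text
t 11.22 tip now (rack) [[-0.0079 -0.0323  0.0281]] F [-1.7 -0.9  2.5] open 0.0002
turn [-0.0016  0.0022  0.    ]
(-0.009, -0.032, 0.0275) [-0.0015 -0.0006  0.0006]
wrist box mid [ 37.5 138.3] [[75.0, 146.0], [71.0, 111.0], [3.0, 128.0], [1.0, 169.0]]
wrist box mid [ 37. -34.] [[73.0, -10.0], [73.0, -58.0], [1.0, -61.0], [1.0, -7.0]]
wrist box mid [ 38.3 -94.8] [[3.0, -67.0], [75.0, -67.0], [77.0, -119.0], [-2.0, -126.0]]
top box mid [-238.5 -184.6] [[-222.0, -142.0], [-234.0, -231.0], [-255.0, -227.0], [-243.0, -138.0]]
top box mid [ 43.2 161.3] [[85.0, 186.0], [84.0, 136.0], [1.0, 137.0], [2.0, 186.0]]
```

Not yet in contact with the wall, so I'll creep on until the force rises.

Call:
{"method": "carry_out", "body": {"targets": [{"hand":0,"x":0.001,"y":0,"z":0,"ax":0,"ay":0,"az":0},{"hand":0,"x":0.002,"y":0,"z":0,"ax":0,"ay":0,"az":0}]}}

```text
t: 11.58
tool_pos: [0.5389, -0.0562, 0.214]
orientation: [-3.135, -0.17, 0.004]
force: [-5.8, -0.8, 6.5]
opening: 0.0003
gripper_force: 3.7
```

Call:
{"method": "carry_out", "body": {"targets": [{"hand":0,"x":0.001,"y":0,"z":0,"ax":0,"ay":0,"az":0},{"hand":0,"x":0.002,"y":0,"z":0,"ax":0,"ay":0,"az":0}]}}

```text
t: 11.82
tool_pos: [0.5397, -0.0561, 0.2137]
orientation: [-3.135, -0.17, 0.011]
force: [-15.9, -2.3, 12.8]
opening: 0.0003
gripper_force: 8.0
```

The box is home: contact force reached 16 N. I'll back off and locate the bar and what lies behind it from the first pictures.

Call:
{"method": "carry_out", "body": {"targets": [{"hand":0,"x":-0.01,"y":0,"z":0,"ax":0,"ay":0,"az":0},{"hand":0,"x":-0.03,"y":0,"z":-0.01,"ax":0,"ay":0,"az":0},{"hand":0,"x":-0.04,"y":-0.01,"z":-0.06,"ax":0,"ay":0,"az":0},{"hand":0,"x":-0.04,"y":-0.02,"z":-0.11,"ax":0,"ay":0,"az":0},{"hand":0,"x":-0.04,"y":-0.03,"z":-0.15,"ax":0,"ay":0,"az":0},{"hand":0,"x":-0.04,"y":-0.032,"z":-0.16,"ax":0,"ay":0,"az":0},{"hand":0,"x":-0.04,"y":-0.032,"z":-0.16,"ax":0,"ay":0,"az":0}]}}

```text
t: 12.7
tool_pos: [0.4982, -0.0286, 0.3741]
orientation: [-3.136, -0.171, 0.002]
force: [-0.5, -0.1, 0.6]
opening: 0.0003
gripper_force: 0.0
```

```bash
python3 - <<'E'
from h import *
plan((.112,0,.188),(.112,0,.11))
boxes("wrist")
L=[]
for n,(u0,v0,u1,v1) in dict(top=(280,182,325,196),side=(255,160,280,190)).items():
    p=cv2.imread(f"pics/{n}0.png");m=(p.max(2)<45)[v0:v1,u0:u1];v,u=np.nonzero(m);P=camera_params(n)
    c=(u.mean()+u0,v.mean()+v0);print(n,m.sum(),np.round(c,1),u.min()+u0,u.max()+u0,v.min()+v0,v.max()+v0);L.append((P['position'],ray(P,[c])[0]))
(a,d),(b,e)=L;s=np.linalg.lstsq(np.c_[d,-e],b-a,rcond=None)[0]
print("sleeve rack",np.round(1000*toR(a+d*s[0]),1),np.round(1000*toR(b+e*s[1]),1))
P=camera_params("top");d=np.load("pics/top0.npy");v,u=np.mgrid[100:200,200:420];v=v.ravel();u=u.ravel()
w=toR(P['position']+ray(P,np.c_[u,v])*d[v,u][:,None])
for lo in(.1,.12,.14,.16,.18,.2):
    k=(w[:,0]>lo)&(w[:,0]<lo+.02)&(abs(w[:,1])<.12);print(lo,"max z",w[k,2].max().round(3), "|y|<30:",w[k&(abs(w[:,1])<.03),2].max().round(3))
E
```

```text
t 12.7 tip now (rack) [[-0.0433 -0.0006  0.1881]] F [-0.5 -0.1  0.6] open 0.0003
turn [-0.0013  0.001   0.0005]
(0.112, 0, 0.188) [ 1.552e-01 -7.000e-04 -1.000e-04]
(0.112, 0, 0.11) [ 0.1552 -0.0006  0.0779]
wrist box mid [-313.1 -228. ] [[-292.0, -157.0], [-259.0, -158.0], [-329.0, -296.0], [-372.0, -302.0]]
wrist box mid [ 44.9 157.8] [[90.0, 185.0], [85.0, 130.0], [2.0, 130.0], [3.0, 186.0]]
wrist box mid [ 44.6 -93.5] [[2.0, -67.0], [85.0, -67.0], [89.0, -119.0], [3.0, -120.0]]
wrist box mid [ 45.1 -33.5] [[87.0, -9.0], [88.0, -57.0], [3.0, -59.0], [2.0, -9.0]]
top 66 [301.6 188.6] 285 318 186 191<stdin>:7: RuntimeWarning: Mean of empty slice.
  ret = ret.dtype.type(ret / rcount)
Traceback (most recent call last):
ValueError: zero-size array to reduction operation minimum which has no identity
```

```bash
python3 - <<'E'
from h import *
P=camera_params("top");print("sleeve on z=.126",np.round(1000*toR(onz(P,(301.6,188.6),.126)),1))
d=np.load("pics/top0.npy");v,u=np.mgrid[100:200,200:420];v=v.ravel();u=u.ravel()
w=toR(P['position']+ray(P,np.c_[u,v])*d[v,u][:,None])
for lo in(.1,.12,.14,.16,.18,.2):
    k=(w[:,0]>lo)&(w[:,0]<lo+.02)&(abs(w[:,1])<.12);print(lo,"max z",w[k,2].max().round(3), "|y|<30:",w[k&(abs(w[:,1])<.03),2].max().round(3))
E
```

```text
sleeve on z=.126 [[ 78.6   0.5 126. ]]
0.1 max z 0.095 |y|<30: 0.044
0.12 max z 0.099 |y|<30: 0.077
0.14 max z 0.101 |y|<30: 0.088
0.16 max z 0.108 |y|<30: 0.097
0.18 max z 0.111 |y|<30: 0.093
0.2 max z 0.106 |y|<30: 0.091
```

The bar centre is at about x = 79, z = 126, and there is room behind it. Going over the bar and down behind it.

Call:
{"method": "carry_out", "body": {"targets": [{"hand":0,"x":0.04,"y":0,"z":0,"ax":0,"ay":0,"az":0},{"hand":0,"x":0.09,"y":0,"z":0,"ax":0,"ay":0,"az":0},{"hand":0,"x":0.135,"y":0,"z":0,"ax":0,"ay":0,"az":0},{"hand":0,"x":0.155,"y":0,"z":0,"ax":0,"ay":0,"az":0},{"hand":0,"x":0.155,"y":0,"z":0,"ax":0,"ay":0,"az":0},{"hand":0,"x":0.155,"y":0,"z":0.04,"ax":0,"ay":0,"az":0},{"hand":0,"x":0.155,"y":0,"z":0.078,"ax":0,"ay":0,"az":0},{"hand":0,"x":0.155,"y":0,"z":0.078,"ax":0,"ay":0,"az":0}]}}

```text
t: 13.75
tool_pos: [0.6492, -0.012, 0.2904]
orientation: [-3.134, -0.169, 0.019]
force: [-0.8, 0.2, 0.1]
opening: 0.0002
gripper_force: 0.0
```

```bash
python3 - <<'E'
from h import *
pts=[]
for th in np.radians([100,90,80,70,60,50,42]):
    pts.append((round(.065-.075*np.cos(th)+.0115,4),0,round(.052+.075*np.sin(th)-.015,4)))
plan(*pts)
E
```

```text
t 13.75 tip now (rack) [[1.066e-01 1.000e-04 1.044e-01]] F [-0.8  0.2  0.1] open 0.0002
turn [-0.0035  0.0118 -0.0003]
(np.float64(0.0895), 0, np.float64(0.1109)) [-0.0194 -0.0005 -0.0063]
(np.float64(0.0765), 0, np.float64(0.112)) [-0.0324 -0.0005 -0.0072]
(np.float64(0.0635), 0, np.float64(0.1109)) [-0.0454 -0.0005 -0.006 ]
(np.float64(0.0508), 0, np.float64(0.1075)) [-0.058  -0.0005 -0.0024]
(np.float64(0.039), 0, np.float64(0.102)) [-0.0698 -0.0005  0.0032]
(np.float64(0.0283), 0, np.float64(0.0945)) [-0.0804 -0.0005  0.0108]
(np.float64(0.0208), 0, np.float64(0.0872)) [-0.0878 -0.0004  0.0182]
```

Call:
{"method": "carry_out", "body": {"targets": [{"hand":0,"x":-0.01,"y":0,"z":-0.005,"ax":0,"ay":0,"az":0},{"hand":0,"x":-0.02,"y":0,"z":-0.006,"ax":0,"ay":0,"az":0},{"hand":0,"x":-0.032,"y":0,"z":-0.006,"ax":0,"ay":0,"az":0},{"hand":0,"x":-0.045,"y":0,"z":-0.006,"ax":0,"ay":0,"az":0},{"hand":0,"x":-0.058,"y":0,"z":-0.002,"ax":0,"ay":0,"az":0},{"hand":0,"x":-0.07,"y":0,"z":0.003,"ax":0,"ay":0,"az":0},{"hand":0,"x":-0.08,"y":0,"z":0.011,"ax":0,"ay":0,"az":0},{"hand":0,"x":-0.088,"y":0,"z":0.018,"ax":0,"ay":0,"az":0}]}}

```text
t: 14.75
tool_pos: [0.5639, -0.0214, 0.2779]
orientation: [-3.136, -0.17, 0.002]
force: [4.0, -1.1, -2.2]
opening: 0.0007
gripper_force: 2.1
```

```bash
python3 - <<'E'
from h import *
plan((.04,0,.087),(.04,0,.15))
p,d=read_camera("side");cv2.imwrite("pics/s2.png",cv2.resize(p[110:300,200:400],None,fx=3,fy=3,interpolation=2))
E
```

```text
t 14.75 tip now (rack) [[ 0.0227 -0.0004  0.0919]] F [ 4.  -1.1 -2.2] open 0.0007
turn [-0.0014  0.0014 -0.    ]
(0.04, 0, 0.087) [ 0.0171 -0.0007  0.0049]
(0.04, 0, 0.15) [ 0.017  -0.0008 -0.0581]
```

View pics/s2.png

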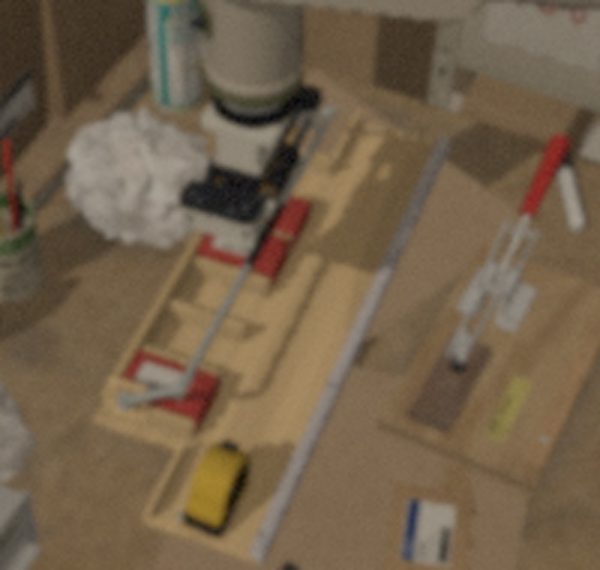

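The bar is now swung forward of vertical, with the tip behind it. I'll retreat, rise, and press down from above along its arc.

Call:
{"method": "carry_out", "body": {"targets": [{"hand":0,"x":0.008,"y":0,"z":0,"ax":0,"ay":0,"az":0},{"hand":0,"x":0.012,"y":0,"z":-0.02,"ax":0,"ay":0,"az":0},{"hand":0,"x":0.012,"y":0,"z":-0.045,"ax":0,"ay":0,"az":0},{"hand":0,"x":0.0,"y":0,"z":-0.045,"ax":0,"ay":0,"az":0},{"hand":0,"x":-0.012,"y":0,"z":-0.045,"ax":0,"ay":0,"az":0},{"hand":0,"x":-0.012,"y":0,"z":-0.045,"ax":0,"ay":0,"az":0}]}}

```text
t: 15.55
tool_pos: [0.5513, -0.0227, 0.3215]
orientation: [-3.135, -0.17, 0.008]
force: [-0.5, -0.2, -1.2]
opening: 0.0005
gripper_force: 0.0
```

```bash
python3 - <<'E'
from h import *
pts=[]
for th in list(range(44,-9,-7))+[-9.2]:
    t=np.radians(th);pts.append((round(float(.065-.075*np.cos(t)),4),0,round(float(.052+.075*np.sin(t)+.004),4)))
plan(*pts)
E
```

```text
t 15.55 tip now (rack) [[ 0.0094 -0.0002  0.1355]] F [-0.5 -0.2 -1.2] open 0.0005
turn [-0.0022  0.0047 -0.0001]
(0.011, 0, 0.1081) [ 0.0008 -0.0005  0.0274]
(0.0051, 0, 0.1011) [-0.005  -0.0005  0.0344]
(0.0, 0, 0.0935) [-0.0101 -0.0005  0.042 ]
(-0.004, 0, 0.0853) [-0.0141 -0.0005  0.0503]
(-0.0071, 0, 0.0767) [-0.0171 -0.0004  0.0589]
(-0.0091, 0, 0.0677) [-0.0191 -0.0004  0.0679]
(-0.01, 0, 0.0586) [-0.0199 -0.0004  0.077 ]
(-0.0097, 0, 0.0495) [-0.0196 -0.0004  0.0861]
(-0.009, 0, 0.044) [-0.0189 -0.0004  0.0916]
```

Call:
{"method": "carry_out", "body": {"targets": [{"hand":0,"x":0,"y":0,"z":0.02,"ax":0,"ay":0,"az":0},{"hand":0,"x":0,"y":0,"z":0.028,"ax":0,"ay":0,"az":0},{"hand":0,"x":-0.005,"y":0,"z":0.035,"ax":0,"ay":0,"az":0},{"hand":0,"x":-0.01,"y":0,"z":0.042,"ax":0,"ay":0,"az":0},{"hand":0,"x":-0.014,"y":0,"z":0.05,"ax":0,"ay":0,"az":0},{"hand":0,"x":-0.017,"y":0,"z":0.059,"ax":0,"ay":0,"az":0},{"hand":0,"x":-0.019,"y":0,"z":0.068,"ax":0,"ay":0,"az":0},{"hand":0,"x":-0.02,"y":0,"z":0.077,"ax":0,"ay":0,"az":0}]}}

```text
t: 16.55
tool_pos: [0.5325, -0.0247, 0.2454]
orientation: [-3.135, -0.17, 0.004]
force: [0.2, -0.5, 1.2]
opening: 0.0004
gripper_force: 0.4
```

Call:
{"method": "carry_out", "body": {"targets": [{"hand":0,"x":0,"y":0,"z":0.005,"ax":0,"ay":0,"az":0},{"hand":0,"x":0,"y":0,"z":0.01,"ax":0,"ay":0,"az":0}]}}

```text
t: 16.8
tool_pos: [0.5327, -0.0247, 0.2358]
orientation: [-3.135, -0.17, 0.003]
force: [-1.1, -0.0, -0.2]
opening: 0.0004
gripper_force: 0.3
```

```bash
python3 - <<'E'
from h import *
plan((-.009,0,.044))
E
```

```text
t 16.8 tip now (rack) [[-0.0088 -0.0003  0.0498]] F [-1.1 -0.  -0.2] open 0.0004
turn [-0.0016  0.0021  0.0001]
(-0.009, 0, 0.044) [-0.0006 -0.0006  0.0058]
```

Call:
{"method": "carry_out", "body": {"targets": [{"hand":0,"x":0,"y":0,"z":0.003,"ax":0,"ay":0,"az":0},{"hand":0,"x":0,"y":0,"z":0.006,"ax":0,"ay":0,"az":0}]}}

```text
t: 17.05
tool_pos: [0.5328, -0.0247, 0.2301]
orientation: [-3.136, -0.17, 0.003]
force: [-0.3, 0.5, 6.5]
opening: 0.0005
gripper_force: 3.8
```

Call:
{"method": "carry_out", "body": {"targets": [{"hand":0,"x":0,"y":0,"z":0.001,"ax":0,"ay":0,"az":0},{"hand":0,"x":0,"y":0,"z":0.001,"ax":0,"ay":0,"az":0}]}}

```text
t: 17.3
tool_pos: [0.5329, -0.0247, 0.2301]
orientation: [-3.136, -0.17, 0.002]
force: [-3.6, -0.1, 7.5]
opening: 0.0004
gripper_force: 3.8
```

```bash
python3 - <<'E'
from h import *
plan((-.009,0,.044))
E
```

```text
t 17.3 tip now (rack) [[-0.0084 -0.0003  0.0441]] F [-3.6 -0.1  7.5] open 0.0004
turn [-0.0014  0.0014  0.0002]
(-0.009, 0, 0.044) [-0.0008 -0.0006  0.0001]
```

The tip is at z = 44 with the force rising, so the bar is on its stop. A last light press, then clear away and look.

Call:
{"method": "carry_out", "body": {"targets": [{"hand":0,"x":0,"y":0,"z":0.001,"ax":0,"ay":0,"az":0},{"hand":0,"x":0,"y":0,"z":0.001,"ax":0,"ay":0,"az":0}]}}

```text
t: 17.55
tool_pos: [0.533, -0.0247, 0.2299]
orientation: [-3.136, -0.17, 0.002]
force: [-6.8, 0.9, 15.6]
opening: 0.0006
gripper_force: 7.5
```

Call:
{"method": "carry_out", "body": {"targets": [{"hand":0,"x":0,"y":0,"z":-0.03,"ax":0,"ay":0,"az":0},{"hand":0,"x":0,"y":0,"z":-0.07,"ax":0,"ay":0,"az":0},{"hand":0,"x":-0.04,"y":0,"z":-0.12,"ax":0,"ay":0,"az":0},{"hand":0,"x":-0.08,"y":0,"z":-0.16,"ax":0,"ay":0,"az":0},{"hand":0,"x":-0.1,"y":0,"z":-0.18,"ax":0,"ay":0,"az":0},{"hand":0,"x":-0.1,"y":0,"z":-0.18,"ax":0,"ay":0,"az":0},{"hand":0,"x":-0.1,"y":0,"z":-0.18,"ax":0,"ay":0,"az":0}]}}

```text
t: 18.42
tool_pos: [0.4339, -0.0357, 0.4074]
orientation: [-3.135, -0.17, 0.004]
force: [-0.4, -0.5, -0.6]
opening: 0.0006
gripper_force: 0.0
```

```bash
python3 - <<'E'
from h import *
cv2.imwrite("pics/w6.png",boxes("wrist"))
E
```

```text
wrist box mid [ 44.1 157.4] [[93.0, 186.0], [85.0, 130.0], [-3.0, 129.0], [2.0, 184.0]]
wrist box mid [ 43.6 -93.5] [[-2.0, -67.0], [85.0, -68.0], [90.0, -121.0], [1.0, -119.0]]
wrist box mid [ 44.  -32.8] [[86.0, -9.0], [88.0, -57.0], [2.0, -57.0], [0.0, -8.0]]
```

View pics/w6.png

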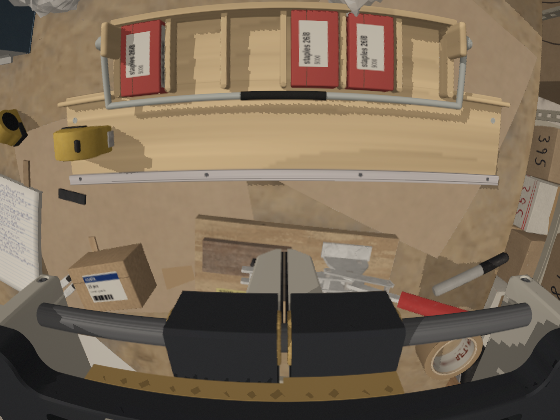

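The bar lies shut across the box fronts, with its sleeve at (283,96). The box at (315,48) is home in the third gap from the right. The stored boxes at (142,58) and (370,50) and the tape at (80,143) are where they were. Handing in.

```bash
python3 -c "
from plant import robot
print(robot.close_job())"
```

```text
the job is handed in; nothing more can be done
None
```

The staple box is home in the third gap, counted from the end where it lay. The keeper bar is down on its stop, the stored boxes and tape measure are where they were, and the job was handed in at about 18.5 s.

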